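Lid the canister and check its vent through the reading lens

TASK

Set the loose blue silicone lid onto the open steel canister, gently and without dropping it, so that it sits fully seated and level, and let go of it. Then pick up the reading lens and hold it still and level over the small vent in the middle of the lid's knob, centred on it, with the glass at the height marked by the collar on the upright gauge beside the canister, touching nothing but the gripper. Finish while still holding the lens there, leave the lid seated, and leave the canister, the gauge with its collar and the other pantry things where they are.

Things in the scene. Friction and masses are not known exactly. Their poses are not given: they have to be found in the camera images.
- canister: open stainless steel canister, loose, upright, round: 100 mm across outside, 94 mm inside, 80 mm high, 0.4 kg; origin at the centre of its underside, z up
- lid: loose blue silicone lid, right side up on the shelf, 0.09 kg: flange 108 mm across, 6 mm thick (8 to 14 mm above origin); under it a chamfered plug 87 mm across, 8 mm deep, that goes into the canister's mouth; on top a round knob 26 mm across, 28 mm tall (14 to 42 mm up). Origin: centre of the plug's underside, z up. Seated, its origin is 72 mm above the canister's
- vent (a point): the vent, a black dot 8 mm across in the centre of the top of the lid's knob, 42 mm above the lid's origin
- loupe: reading lens lying flat on the shelf, 0.16 kg: steel bar handle 90 mm long, 18 mm wide, 26 mm tall, and in front of it a round black-framed glass 64 mm across, frame 10 mm thick at mid height of the handle. Origin under the middle of the handle, x along the handle towards the glass, z up; handle from x = -45 to 45 mm. Balances 5 to 10 mm from the origin towards the glass
- lens (a point): the centre of the glass of the reading lens, 77 mm along x and 13 mm up from the loupe's origin
- gauge: upright steel gauge, fixed, on the far side of the canister from the robot, 115 to 140 mm from its axis: round foot 60 mm across and 10 mm high, with a post 10 mm across and 235 mm high; origin at the centre of the foot's underside
- mark (a point): the centre of the black collar on the gauge's post (disc 32 mm across, 8 mm thick): the middle of its thickness marks the height at which the glass is to be held, 165 to 215 mm above the shelf. The collar slides up and down the post if pushed hard (about 4 N)
- jar: bystander: closed frosted glass jar with a wooden stopper, 76 mm across, 118 mm high; origin at the underside's centre
- plate: bystander: grey ceramic plate, 150 mm across, 18 mm high; origin at the underside's centre
- dipper: bystander: wooden honey dipper lying on the shelf, 155 mm long, 28 mm thick; origin on the shelf at about its middle, x towards its grooved head
- tin: bystander: tin with a paper band, 72 mm across, 100 mm high; origin at the underside's centre
- spice: bystander: amber spice jar, 42 mm across, 100 mm high; origin at the underside's centre
- cup: bystander: white mug, 76 mm across, 85 mm high; origin at the underside's centre
There are look-alikes about, which are no part of the job. Several things have the shape of the loupe; the one meant has the colours described above.

How it is judged:
By the outcome, as a careful person would: the job done as asked, in the order asked, and still so for the second after the job is handed in, while the arm keeps its last pose, push and grip.
It also fails if it takes over 64 s, if anything falls off the work surface, if the arm or the gripper's body presses on something with over 40 N, if the wrist force passes 120 N, or if a joint passes its speed limit or range.

ROBOT

A 6-joint arm with a two-finger parallel gripper is mounted at the origin on the work surface. World frame = base frame: x ahead of the robot, y to its left, z up, the work surface at z = 0. Lengths are in m, angles in degrees, forces in N, time in s.
With the tool pointing down it reaches from about 0.325 to 0.775 m from the base axis. Payload 5.5 kg.
Tool frame: the origin (TCP) lies at the centre of the arm's flange, where the gripper is bolted on; the fingertips stand 182 mm ahead of it and the grasp point (between the pads) lies 163 mm ahead of it; z points along the fingers, y is the line along which they close (so a half turn about z gives the same grasp; the last joint's range is limited). The gripper opens to 88 mm and grips with 3 to 60 N. Pads are 20 mm wide; open, the fingers measure 115 mm over their backs; the gripper's body (75 mm by 178 mm) begins 61 mm behind the grasp point.
Start: joints at [71.866, 5.22, 70.514, -0, 104.267, -3.249], TCP at [0.154, 0.58, 0.405] pointing down, gripper open.
Joint ranges: [-164.24, 164.24], [-49.07, 125.15], [9.68, 141.18], [-86.29, 266.29], [3.28, 154.24], [-151.56, 151.56]. Speed limits (degrees/s): [147.25, 147.25, 172.46, 180, 180, 180].

INTERFACE

Orientations are given as [roll, pitch, yaw] about the fixed x, y, z axes, in that order (R = Rz(yaw) Ry(pitch) Rx(roll)).
In Python, from station import r gives the robot as it stands. The module is installed in compiled form; this text tells all that it offers. Calls block until the motion is done:
- r.reach(position, orientation): joint-space move of the TCP to a pose.
- r.servo_line(position, rotation=None, speed=0.15): straight line of the TCP; rotation=None keeps the orientation; speed is the mean speed in m/s.
- r.move_joints(angles): joint-space move.
- r.let_go() and r.grab(squeeze=None): open the fingers fully, or close them until they stop; squeeze is the grip in N (None keeps the last).
- r.wait(seconds).
- r.inverse_kinematics(position, orientation): joint angles nearest the present ones, or None.
- r.sense(): the state.
- r.snapshot(name): name is "scene" or "top"; returns a dict with "frame" (400x640x3 uint8, red, green, blue), "fx", "fy", "cx", "cy" (pixels), "R" (3x3) and "t" (3): a world point X has camera coordinates R X + t. Camera axes: x right, y down, z forward; pixel columns grow to the right and rows downward; lengths in m; the calibration is good to about 2 mm. A picture is of the moment at which its call begins. There is no depth.
A pose or a line that the arm cannot do raises r.IKError and nothing moves.
- r.hand_in(): hands the job in; it is judged then, once.
The state is a dict: "clock": time; "joints": joint angles; "joint_vel": joint speeds; "joint_torque": joint torques, N m; "tcp_pos": TCP position; "orientation": TCP orientation; "contact_force": force on the tool from outside, world axes, zero at the start; "torque": the same for the moment, N m; "opening": finger opening in m; "gripper_force": force on a finger pad.
Only numpy, scipy, OpenCV 4.12 (cv2) and the standard library are available. Lean on these libraries where they do the work, as an engineer would, in place of code of your own. Each camera call takes 0.05 s, during which the arm holds its last target. There are 200 camera calls.

## Working session

There is one attempt and no reset: what is moved stays moved. The work goes in short steps, each a Python script; the robot and the scene stay as the last script left them, time stands still between calls to the robot, and variables do not carry over. Pictures are saved under pics/ and viewed, at most 10 in all, crops included, and the job is handed in when it is done.

```bash
mkdir -p pics
python3 - <<'E'
from station import r
import cv2,pickle
for n in("scene","top"):
    s=r.snapshot(n); cv2.imwrite(f"pics/{n}0.png",cv2.cvtColor(s["frame"],cv2.COLOR_RGB2BGR))
    pickle.dump(s,open(f"{n}0.pkl","wb")); print(n,s["fx"],s["cx"],s["R"],s["t"])
print(r.sense())
E
```

```text
scene 441.30836121006627 324.54046577389227 [[-0.12902608  0.99156865 -0.01199513]
 [ 0.75273718  0.09005964 -0.65213189]
 [-0.64555326 -0.0931712  -0.75801063]] [ 0.06373465 -0.31171816  1.78128303]
top 449.2845703342626 318.30681485761863 [[ 0.02740613 -0.99962069 -0.00271661]
 [-0.99506383 -0.0270217  -0.09548721]
 [ 0.09537758  0.00532013 -0.99542695]] [-0.00548069  0.51266932  1.42634245]
{'clock': 0.1, 'joints': array([ 7.18662232e+01,  5.25854319e+00,  7.05758811e+01, -7.69828841e-05,
        1.04266918e+02, -3.24727909e+00]), 'joint_vel': array([-0.02787834, -0.15048381, -0.16506314, -0.04254614, -0.04177246,
        0.04762726]), 'joint_torque': array([ 2.58726366e-03, -4.47858131e+01, -4.07571673e+01,  6.99565513e-02,
        2.84249999e-02, -1.28383772e-04]), 'tcp_pos': array([0.15414588, 0.57991104, 0.40361342]), 'orientation': array([-1.79898817e+02, -5.66602392e-03,  1.65113478e+02]), 'contact_force': array([ 0.7137395 , -0.10082053, -0.68913941]), 'torque': array([ 0.0264334 ,  0.0315941 , -0.04103596]), 'gripper_force': 0.0, 'opening': 0.08767265285207033}
```

View pics/scene0.png

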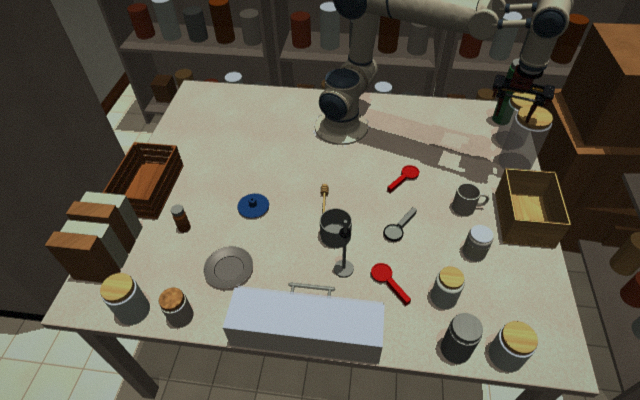

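View pics/top0.png

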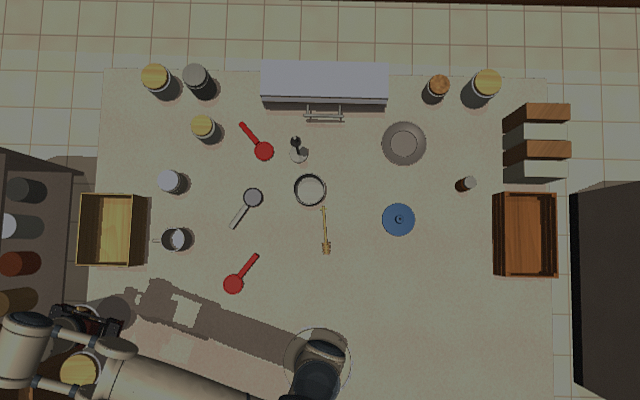

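The top view shows the canister at (310,190), the blue lid at (398,219), the gauge at (298,150) and the plate at (404,143). Things shaped like the loupe, in the top view: red at (263,150), red at (234,284), and steel with a black frame at (252,198). The third one matches the description. The lid is the only blue disc. I'll check both in one close crop of each view.

Run:
```python
import cv2
a=cv2.imread("pics/top0.png")[130:260,225:425]; cv2.imwrite("pics/topc.png",cv2.resize(a,None,fx=4,fy=4,interpolation=cv2.INTER_CUBIC))
a=cv2.imread("pics/scene0.png")[160:290,230:430]; cv2.imwrite("pics/scenec.png",cv2.resize(a,None,fx=4,fy=4,interpolation=cv2.INTER_CUBIC))
```

```text
(no output)
```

View pics/topc.png

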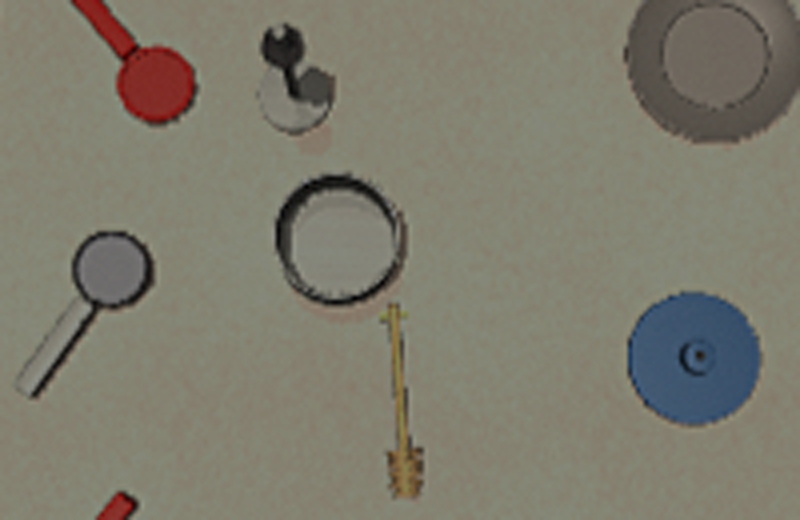

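View pics/scenec.png

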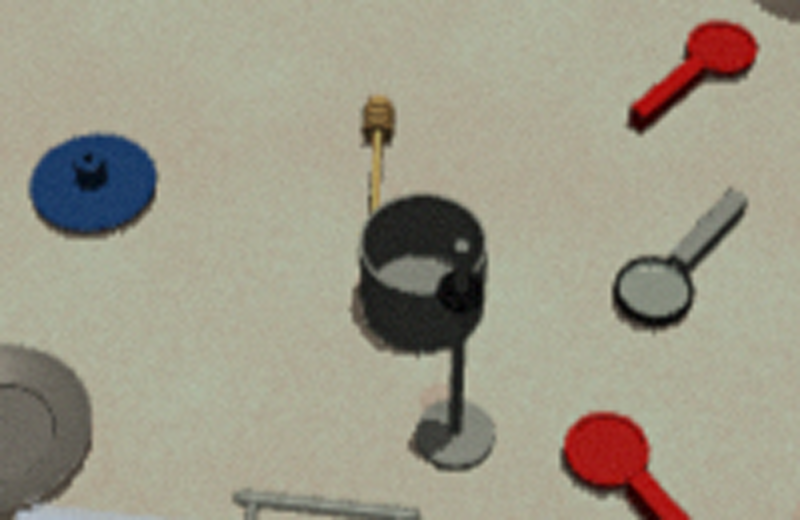

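The crops confirm the choice. The steel and black loupe has its glass at top crop (113,269) and its handle end at (27,390). The lid's knob and vent are at (699,356), the canister rim centre is about (340,239), the collar is at (283,46) and the gauge foot is at (297,97).

```bash
cat > h.py <<'E'
import pickle,numpy as np,cv2
from scipy.optimize import least_squares
off={"top":(225,130),"scene":(230,160)}
def px(n,c): return (np.array(c)+.5)/4-.5+np.array(off[n])
def ray(s,p):
    d=s["R"].T@np.array([(p[0]-s["cx"])/s["fx"],(p[1]-s["cy"])/s["fy"],1]); return -s["R"].T@s["t"],d
def plane(s,p,z):
    c,d=ray(s,p); return c+d*(z-c[2])/d[2]
def proj(s,X):
    q=s["R"]@np.asarray(X)+s["t"]; return np.array([s["fx"]*q[0]/q[2]+s["cx"],s["fy"]*q[1]/q[2]+s["cy"]])
def tri(ss,ps): return least_squares(lambda X:np.concatenate([proj(s,X)-p for s,p in zip(ss,ps)]),[.5,0,.1])
def blue(f): 
    f=f.astype(int); return (f[...,2]>1.5*f[...,0]+8)&(f[...,2]>f[...,1]+8)
E
python3 - <<'E'
from h import *
np.set_printoptions(precision=4,suppress=True)
S={n:pickle.load(open(n+"0.pkl","rb")) for n in("top","scene")}
def both(name,t,s,z):
    out=[plane(S[n],px(n,c),z) for n,c in(("top",t),("scene",s)) if c is not None]; print(name,*out)
for n in S:
    m=blue(S[n]["frame"]).astype(np.uint8); k,l,st,ce=cv2.connectedComponentsWithStats(m)
    i=1+np.argmax(st[1:,4]); 
    c=cv2.findContours((l==i).astype(np.uint8),0,1)[0][0]; e=cv2.fitEllipse(c)
    print("lid",n,st[i],plane(S[n],e[0],.012), plane(S[n],ce[i],.014))
both("vent",(699,356),(88,160),.042)
both("can rim",(340,239),(423,243),.08)
both("glass",(113,269),(653,290),.016)
both("hend",(24,386),(738,192),.022)
both("foot",(297,97),(458,435),.008)
q=tri([S["top"],S["scene"]],[px("top",(283,46)),px("scene",(461,291))]); print("collar",q.x,q.fun)
q=tri([S["top"],S["scene"]],[px("top",(280,31)),px("scene",(461,245))]); print("posttop",q.x,q.fun)
print([-S[n]["R"].T@S[n]["t"] for n in S])
E
```

```text
lid top [382 204  33  32 806] [ 0.4594 -0.2508  0.012 ] [ 0.4593 -0.2504  0.014 ]
lid scene [238 194  31  24 579] [ 0.4591 -0.2498  0.012 ] [ 0.4608 -0.2492  0.014 ]
vent [ 0.459  -0.2506  0.042 ] [ 0.4598 -0.2499  0.042 ]
can rim [0.5403 0.0361 0.08  ] [0.5447 0.0414 0.08  ]
glass [0.5184 0.2215 0.016 ] [0.5197 0.2242 0.016 ]
hend [0.4213 0.2883 0.022 ] [0.4133 0.2909 0.022 ]
foot [0.6658 0.0769 0.008 ] [0.669  0.0826 0.008 ]
collar [0.6675 0.0799 0.186 ] [-0.3136  0.0268 -0.295   0.006 ]
posttop [0.6668 0.079  0.2353] [-0.2041  0.0174 -0.1933  0.004 ]
[array([0.3742, 0.0008, 1.4688]), array([1.3928, 0.1308, 1.1477])]
```

Run:
```python
from h import *
from scipy.ndimage import map_coordinates
S={n:pickle.load(open(n+"0.pkl","rb")) for n in("top","scene")}
th=np.linspace(0,2*np.pi,180,endpoint=False)
def circ(c,rad,z): return np.c_[c[0]+rad*np.cos(th),c[1]+rad*np.sin(th),np.full(180,z)]
def P(s,X):
    q=X@s["R"].T+s["t"]; return np.c_[s["fx"]*q[:,0]/q[:,2]+s["cx"],s["fy"]*q[:,1]/q[:,2]+s["cy"]]
def hull(s,c): return cv2.convexHull(np.r_[P(s,circ(c,.05,0)),P(s,circ(c,.05,.08))].astype(np.float32))[:,0]
tiles=[]
for n,s in S.items():
    g=cv2.cvtColor(s["frame"],cv2.COLOR_RGB2GRAY).astype(float)
    m=np.hypot(cv2.Sobel(g,-1,1,0),cv2.Sobel(g,-1,0,1))
    best=[]
    for x in np.arange(.53,.555,.0005):
        for y in np.arange(.027,.05,.0005):
            rim=[P(s,circ((x,y),R,.08)) for R in((.05,.047) if n=="top" else (.05,))]
            p=np.concatenate(rim); best.append((map_coordinates(m,[p[:,1],p[:,0]],order=1).mean(),x,y))
    b=sorted(best)[-10:]; print(n,np.round(b[-1],4),np.round(np.mean(b,0),4))
    o=np.array(off[n])+ (60,35) if n=="top" else np.array((310,200))
    im=cv2.resize(s["frame"][o[1]:o[1]+50,o[0]:o[0]+50],None,fx=8,fy=8,interpolation=cv2.INTER_CUBIC)
    for c,col in(((.5405,.0365),(255,0,0)),((.5435,.0395),(0,255,0))):
        for X in(circ(c,.05,.08),circ(c,.05,0)):
            p=((P(s,X)-o+.5)*8-.5).round().astype(int); cv2.polylines(im,[p],True,col,1)
    tiles.append(im)
cv2.imwrite("pics/can.png",cv2.cvtColor(np.hstack(tiles),cv2.COLOR_RGB2BGR))
```

```text
top [2.646113e+02 5.425000e-01 3.950000e-02] [2.63332e+02 5.42500e-01 3.93000e-02]
scene [3.070271e+02 5.455000e-01 4.100000e-02] [3.059757e+02 5.455000e-01 4.110000e-02]
```

View pics/can.png

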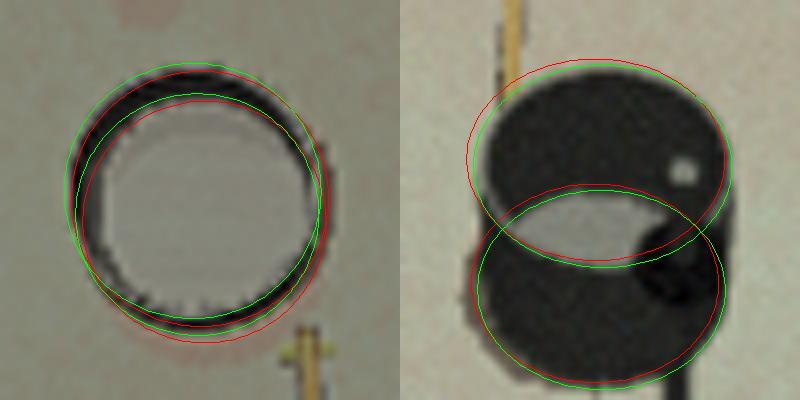

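The overlay shows the rim between the red and green fits in the top view and at or just beyond green in the scene view, so I take the canister at (0.5437, 0.0400). Next is the lid grasp.

Run:
```python
from h import *
from station import r
np.set_printoptions(precision=4,suppress=True)
def st(t):
    s=r.sense(); print(t,round(s["clock"],2),s["tcp_pos"],s["orientation"],"F",s["contact_force"],"op",round(s["opening"],4),"g",s["gripper_force"])
G=.163; lid=(.4594,-.2502)
o=min(([180,0,y] for y in(17.6,-162.4)),key=lambda o:abs(getattr(r.inverse_kinematics([*lid,.45],o),"__getitem__",lambda i:999)(5)))
print(o, r.inverse_kinematics([*lid,.45],o), r.inverse_kinematics([.5437,.04,.3],o))
r.reach([*lid,.45],o)
r.servo_line([*lid,.037+G+.03],speed=.15); st("above")
r.servo_line([*lid,.037+G],speed=.05); r.wait(.3); st("down")
r.grab(20); r.wait(.3); st("grab")
r.servo_line([*lid,.037+G+.03],speed=.05); st("lift")
```

```text
[180, 0, 17.6] [-32.3003  -5.8121  76.8889  -0.     108.9233  40.0997] [ 0.632  -2.9753 89.4071 -0.     93.5681 73.032 ]
above 4.82 [ 0.4597 -0.2504  0.2311] [179.919   -0.0687  17.6016] F [0.0442 1.1314 0.0286] op 0.0875 g 0.0
down 5.87 [ 0.4595 -0.2503  0.2003] [179.9762  -0.0214  17.5988] F [ 0.3428  0.5635 -0.3483] op 0.0881 g 0.0
grab 7.14 [ 0.4594 -0.2502  0.2   ] [179.9977   0.0011  17.5988] F [ 0.2206  0.3549 -0.4143] op 0.0258 g 20.000022053718567
lift 7.89 [ 0.4593 -0.2502  0.2299] [-179.9914    0.0057   17.6   ] F [ 0.1992 -0.8953 -1.6056] op 0.0253 g 19.999966621398926
```

```bash
cat >> h.py <<'E'
def st(r,t):
    s=r.sense(); print(t,round(s["clock"],2),s["tcp_pos"].round(4),s["orientation"].round(2),"F",s["contact_force"].round(2),"M",s["torque"].round(2),"op",round(s["opening"],4)); return s
E
python3 - <<'E'
from h import *
from station import r
c=(.5437,.0400)
r.servo_line([.4594,-.2502,.39],speed=.2)
r.servo_line([*c,.39],speed=.2)
r.servo_line([*c,.292],speed=.12); r.wait(.5)
F0=st(r,"above")["contact_force"][2]
for z in np.arange(.290,.2705,-.002):
    r.servo_line([*c,z],speed=.02); r.wait(.15); s=st(r,"z%.3f"%z)
    if s["contact_force"][2]-F0>3: break
a=r.snapshot("scene"); b=r.snapshot("top"); pickle.dump(a,open("scene1.pkl","wb"))
t=[cv2.resize(i["frame"][y:y+60,x:x+60],None,fx=6.6,fy=6.6,interpolation=cv2.INTER_CUBIC) for i,x,y in((a,305,190),(b,280,160))]
cv2.imwrite("pics/place.png",cv2.cvtColor(np.hstack(t),cv2.COLOR_RGB2BGR))
E
```

```text
above 11.97 [0.5437 0.04   0.2921] [ 1.80e+02 -1.00e-02  1.76e+01] F [ 0.45  0.69 -1.28] M [-0.04  0.15 -0.01] op 0.0256
z0.290 12.37 [0.5437 0.04   0.29  ] [-180.     0.    17.6] F [-0.23 -0.52 -0.76] M [-0.01  0.18 -0.02] op 0.0258
z0.288 12.77 [0.5437 0.04   0.288 ] [-180.     0.    17.6] F [-0.24  0.46 -1.6 ] M [-0.1   0.08 -0.03] op 0.0257
z0.286 13.17 [0.5437 0.04   0.286 ] [180.    0.   17.6] F [ 0.68  0.77 -0.4 ] M [-0.05  0.14 -0.  ] op 0.0257
z0.284 13.57 [0.5437 0.04   0.284 ] [-180.     0.    17.6] F [-0.95 -0.03 -0.55] M [-0.04  0.14 -0.03] op 0.0254
z0.282 13.97 [0.5437 0.04   0.282 ] [180.    0.   17.6] F [-0.88 -0.69 -0.6 ] M [0.01 0.17 0.01] op 0.026
z0.280 14.37 [0.5437 0.04   0.28  ] [-180.    -0.    17.6] F [-0.64 -0.44 -0.97] M [-0.03  0.12 -0.  ] op 0.0259
z0.278 14.77 [0.5437 0.04   0.278 ] [180.    0.   17.6] F [-0.23 -0.99 -0.89] M [-0.07  0.17 -0.  ] op 0.0254
z0.276 15.17 [0.5437 0.04   0.276 ] [180.    0.   17.6] F [-0.09 -0.78 -0.94] M [-0.03  0.2   0.01] op 0.0254
z0.274 15.57 [0.5437 0.04   0.274 ] [180.   -0.   17.6] F [ 0.17 -0.5  -1.46] M [-0.    0.17 -0.01] op 0.0254
z0.272 15.97 [0.5437 0.04   0.272 ] [180.   -0.   17.6] F [ 0.24  0.15 -0.1 ] M [-0.06  0.1   0.03] op 0.0256
```

View pics/place.png

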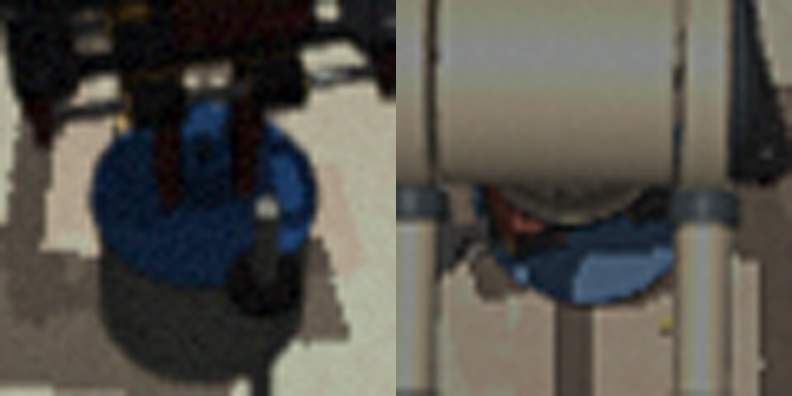

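The lid went in with no side force and sits over the canister: flange centre at about (205,200) in the left crop, canister body below it. I'll lower it until it makes light contact, release, retreat and check.

Run:
```python
from h import *
from station import r
c=(.5437,.0400)
for z in (.2716,.2712,.2708,.2704):
    r.servo_line([*c,z],speed=.02); r.wait(.2)
    f=np.mean([ (r.wait(.02),r.sense()["contact_force"][2])[1] for _ in range(5)]); print(z,f)
    if f>1.5: break
r.let_go(); r.wait(.3); st(r,"open")
r.servo_line([*c,.30],speed=.05); r.servo_line([*c,.41],speed=.2)
r.servo_line([.474,.24,.41],speed=.3); st(r,"away")
S={n:r.snapshot(n) for n in("top","scene")}
T=[]
for n,s in S.items():
    pickle.dump(s,open(n+"2.pkl","wb"))
    m=blue(s["frame"]).astype(np.uint8); k,l,q,ce=cv2.connectedComponentsWithStats(m)
    i=1+np.argmax(q[1:,4]); e=cv2.fitEllipse(cv2.findContours((l==i).astype(np.uint8),0,1)[0][0])
    print(n,q[i],e,"->",plane(s,e[0],.084)); p=proj(s,[*c,.084]).astype(int)-(30,30)
    T.append(cv2.resize(s["frame"][p[1]:p[1]+60,p[0]:p[0]+60],None,fx=6.6,fy=6.6,interpolation=cv2.INTER_CUBIC)); print(p)
cv2.imwrite("pics/seat.png",cv2.cvtColor(np.hstack(T),cv2.COLOR_RGB2BGR))
```

```text
0.2716 4.027687470199483
open 17.96 [0.5437 0.04   0.2716] [-180.    -0.    17.6] F [-0.32  0.04 -0.26] M [-0.04  0.13 -0.03] op 0.0881
away 20.23 [0.4742 0.2394 0.4091] [1.7995e+02 8.0000e-02 1.7590e+01] F [ 0.47 -0.39 -0.24] M [-0.06  0.13 -0.03] op 0.0879
top [292 172  34  34 881] ((308.46368408203125, 188.57223510742188), (32.647911071777344, 33.20094299316406), 116.38943481445312) -> [0.5422073  0.03972066 0.084     ]
[278 158]
scene [319 206  34  28 678] ((334.52337646484375, 218.93280029296875), (25.803482055664062, 32.27516555786133), 78.81281280517578) -> [0.54256232 0.03845201 0.084     ]
[304 189]
```

View pics/seat.png

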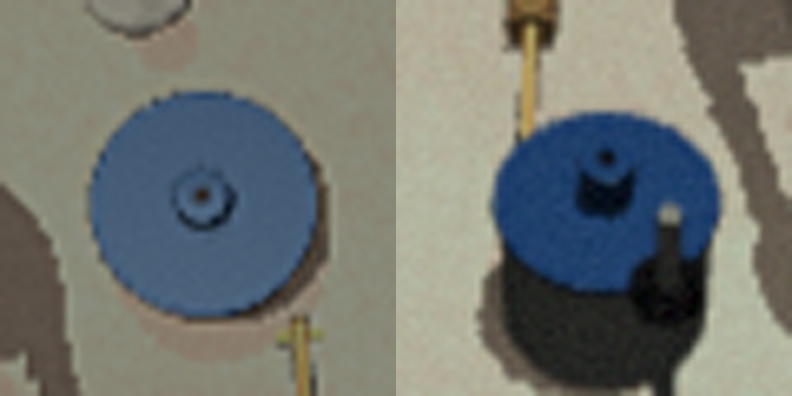

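The lid is seated level and centred on the canister, with the vent at (200,195) in the left tile and (606,157) in the right. Now the loupe.

Run:
```python
from h import *
from station import r
a,b=pickle.load(open("top2.pkl","rb")),pickle.load(open("scene2.pkl","rb"))
pt=(np.array([200,195])+.5)/6.6-.5+(278,158); ps=(np.array([606-396,157])+.5)/6.6-.5+(304,189)
print("vent",plane(a,pt,.114),plane(b,ps,.114),tri([a,b],[pt,ps]).x)
g=(.4605,.2613); o=[180,0,-33.3]
print(r.inverse_kinematics([*g,.36],o))
r.reach([*g,.36],o); r.servo_line([*g,.022+.163+.03],speed=.15)
r.servo_line([*g,.022+.163],speed=.05); r.wait(.2); st(r,"down")
r.grab(30); r.wait(.3); st(r,"grab")
r.servo_line([*g,.022+.163+.05],speed=.05); r.wait(.3); st(r,"lift")
```

```text
vent [0.54295775 0.04078442 0.114     ] [0.54077562 0.04075486 0.114     ] [0.54266095 0.04083504 0.11626809]
[ 2.58899397e+01 -5.92572122e+00  8.61298673e+01 -2.54444375e-14
  9.97958539e+01  1.49189940e+02]
down 23.29 [0.4606 0.2614 0.1855] [-1.7996e+02 -2.0000e-02 -3.3300e+01] F [0.5  0.76 0.49] M [0.08 0.12 0.06] op 0.0881
grab 24.67 [0.4605 0.2613 0.185 ] [-179.99   -0.    -33.3 ] F [0.71 0.76 0.01] M [0.12 0.05 0.07] op 0.018
lift 26.12 [0.4605 0.2613 0.2348] [ 1.7998e+02  1.0000e-02 -3.3300e+01] F [ 0.63  0.77 -1.77] M [0.09 0.1  0.01] op 0.018
```

Run:
```python
from h import *
from station import r
v=np.array([.5432,.0404]); yaw=90; o=[180,0,yaw]
t=v-.07*np.array([0,1])
r.servo_line([.4605,.2613,.43],speed=.2)
print(r.inverse_kinematics([*t,.43],o))
r.reach([*t,.43],o)
r.servo_line([*t,.358],speed=.06); r.wait(.8); st(r,"hold")
T=[]
for n in("top","scene"):
    s=r.snapshot(n); pickle.dump(s,open(n+"3.pkl","wb")); p=proj(s,[*v,.186]); print(n,p,proj(s,[.667,.079,.186])); p=p.astype(int)-(25,25); print(p)
    T.append(cv2.resize(s["frame"][p[1]:p[1]+50,p[0]:p[0]+50],None,fx=8,fy=8,interpolation=cv2.INTER_CUBIC))
cv2.imwrite("pics/hold.png",cv2.cvtColor(np.hstack(T),cv2.COLOR_RGB2BGR))
```

```text
[ -6.702354    -3.04604499  76.30607637   0.         106.73996862
  -6.702354  ]
hold 31.71 [ 0.5432 -0.0296  0.358 ] [180.   0.  90.] F [-1.67 -0.97 -1.32] M [-0.03  0.07 -0.02] op 0.0177
top [307.36888626 183.9304149 ] [295.35564913 141.31679552]
[282 158]
scene [335.34300966 197.21856786] [344.27873456 232.20997317]
[310 172]
```

View pics/hold.png

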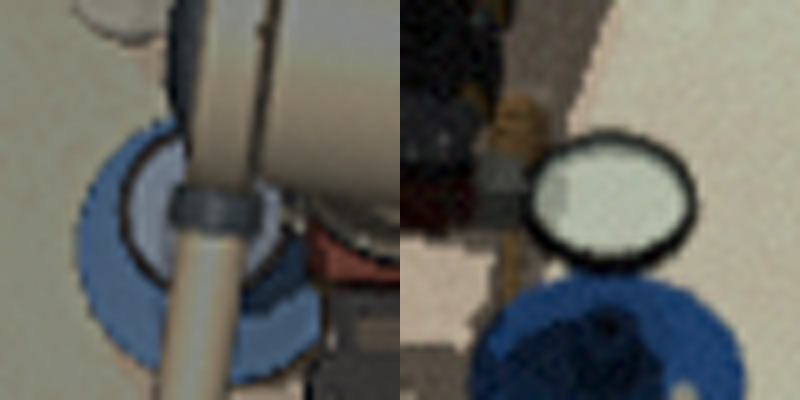

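The glass in the scene tile is centred at about (611,200). In the top tile it is partly hidden by the forearm and centred at about (210,212). I'll compare it with the vent and collar using the same cameras.

Run:
```python
from h import *
a,b=[pickle.load(open(n+"3.pkl","rb")) for n in("top","scene")]
q=lambda p,o,k:(np.array(p)+.5)/k-.5+o
L=[q((210,212),(282,158),8),q((211,200),(310,172),8)]
V=[q((200,195),(278,158),6.6),q((210,157),(304,189),6.6)]
for n,P in(("lens",L),("vent",V)):
    e=tri([a,b],P); print(n,e.x,e.fun)
for s,p,w in zip((a,b),L,V):print("lens@.186",plane(s,p,.186),"vent@.114",plane(s,w,.114))
# collar by darkness centroid in the unobstructed scene picture with lid as background
s=pickle.load(open("scene2.pkl","rb")); t=pickle.load(open("top2.pkl","rb"))
for z in(.182,.184,.186,.188,.19): print(z,proj(s,[.667,.079,z]),proj(t,[.667,.079,z]))
def blob(s,c,w,k=None):
    x,y=np.round(c).astype(int); g=s["frame"][y-w:y+w+1,x-w:x+w+1].max(2); m=(g<45).astype(np.uint8)
    print("\n".join("".join("%4d"%v for v in row) for row in g))
blob(s,(344.6,232.3),6); blob(t,(295.4,141.3),6)
```

```text
lens [0.5424125  0.04051632 0.18798338] [-0.51081614  0.04784704 -0.51968889  0.0063074 ]
vent [0.54266095 0.04083504 0.11626809] [-0.038892    0.00365242 -0.03907568  0.0004646 ]
lens@.186 [0.54285145 0.03911213 0.186     ] vent@.114 [0.54295775 0.04078442 0.114     ]
lens@.186 [0.54045113 0.04183198 0.186     ] vent@.114 [0.54077562 0.04075486 0.114     ]
0.182 [344.24665087 233.09466544] [295.42917959 141.62681527]
0.184 [344.26267251 232.65287635] [295.39247035 141.47204147]
0.186 [344.27873456 232.20997317] [295.35564913 141.31679552]
0.188 [344.29483717 231.76595169] [295.31871541 141.16107526]
0.19 [344.31098048 231.32080765] [295.28166867 141.0048785 ]
 106 109 110 110  66  38  35  39  81 106 105  78  84
 112 110  99  92  48  32  38  36  74  94  86  42 105
 109  99  59  29  27  35  39  38  33  46  30  35 108
  99  57  20  18  24  34  35  31  15  17  19  34 108
  79  22  19   6  26  34  32  32  16  20  15  35 118
  61  20  19  19  27  34  38  35  23  10  14  37 143
  42  13  16  12  13  32  31  24  22   6  16  40 142
  17  13   7   9  14  18  20  26  15  19   7  36 144
  25   
[... 246 characters left out ...]
 35  89 176
 137 137 137 139 140 133 130 120 133 143 138 139 135
 138 138 139 123 130 123 112  52  96 130 134 140 139
 138 140 117  59 105 131 129  62  29  60  98 136 140
 140 137  56  38  96 137 126  48  25  31  49 109 142
 140 130  24  29  50  98  69  21  19  33  42  95 145
 138  99  29  39  35  30  32  29  21  22  38  70 138
 137  75  32  40  39  37  35  30  27  31  37  58 114
 136  69  33  42  42  41  34  32  31  46  39  56 114
 135  94  30  42  45  45  37  41  42  42  37  58 128
 141 138  34  33  43  45  43  41  42  39  32  82 145
 141 138  96  63  31  38  44  44  40  47  71 110 134
 138 141 141 103  77  59  38  36  24  64 123 136 132
 137 139 132 115 134 111  82  13  28  77 143 133 108
```

Run:
```python
from h import *
th=np.linspace(0,2*np.pi,120)
T=[]
for n,o,w in(("scene",(328,216),(40,60)),("top",(278,128),(40,60))):
    s=pickle.load(open(n+"2.pkl","rb")); k=9
    im=cv2.resize(s["frame"][o[1]:o[1]+w[1],o[0]:o[0]+w[0]],None,fx=k,fy=k,interpolation=cv2.INTER_CUBIC)
    im=np.clip(im.astype(int)*1.6,0,255).astype(np.uint8)
    C=lambda R,z:[proj(s,[.667+R*np.cos(a),.079+R*np.sin(a),z]) for a in th]
    for P,col in((C(.016,.182)+C(.016,.190),(255,0,0)),(C(.03,.01)+C(.03,0),(0,255,0)),(C(.005,.235),(255,255,0))):
        p=cv2.convexHull(((np.array(P)-o+.5)*k-.5).astype(np.float32)).round().astype(int); cv2.polylines(im,[p],True,col,1)
    T.append(im)
cv2.imwrite("pics/g.png",cv2.cvtColor(np.hstack(T),cv2.COLOR_RGB2BGR))
```

```text
(no output)
```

View pics/g.png

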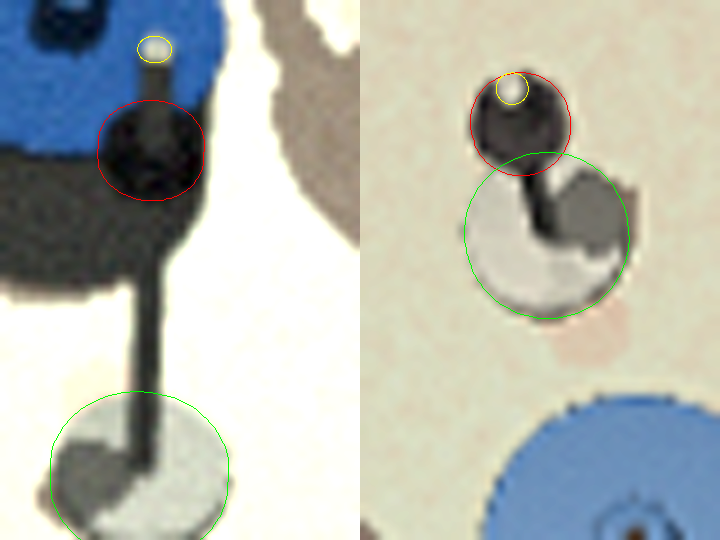

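The overlays of the post top, foot and collar at z = 0.186 m match the picture in both views. The lens is centred on the vent to about 1 mm and held still and level, so I'm handing in.

Run:
```python
from h import *
from station import r
st(r,"final"); print(r.hand_in())
```

```text
final 31.81 [ 0.5432 -0.0296  0.358 ] [-180.    0.   90.] F [ 0.17 -0.49 -1.75] M [-0.05  0.05 -0.02] op 0.0176
the job is handed in; nothing more can be done
None
```

The job is handed in at 31.8 s (no verdict was returned): the lid is seated level on the canister and released, and the lens is held still and level over the vent, centred to about 1 mm by camera, with the glass at the collar height of about 186 mm.

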